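Show the slicing disc to the inspection camera

TASK

Blade check before the vegetable cutter is fitted: swing the rack's wire keeper right over to the back, lift out the slicing disc (the one with a single long straight blade) and hold it up in front of the inspection camera with its blade face towards the lens, centred on the line of sight and square to it, the face 130 mm from the lens. Finish while holding it there quite still in the air, touching nothing else, for the picture; leave the other two discs in the rack, and do not shift the camera or the things standing about.

Things in the scene. Friction and masses are not known exactly. Their poses are not given: they have to be found in the camera images.
- slicing_disc: the disc to check: aluminium plate 120 mm across, 9 thick, ONE long straight blade and ONE dark slot from hub to rim on its face; 0.13-0.23 kg. Origin at its centre, mid thickness. Blade face looks along own -x (robot side in the rack); hub 28 across, 14 proud, on the back (+x); z up in the rack, where it spans 12 to 132 above the worktop. Plain plate in its top 35: pinch the 9 thickness there from above
- blade_face (a point): centre of the slicing disc's blade face, 4.5 mm from the disc's origin along its -x; axes as the disc's
- hub_end (a point): centre of the end of the slicing disc's hub, at the back, 18.5 mm from the disc's origin along its +x
- julienne_disc: julienne disc: TWO blades opposite each other, each with a comb of small upright teeth, stands upright in another place of the rack; same plate and hub as the slicing disc, same frame (origin at the disc's centre). It stays in the rack.
- grating_disc: grating disc: covered with sixty small round holes, no blade, stands upright in another place of the rack; same plate and hub as the slicing disc, same frame (origin at the disc's centre). It stays in the rack.
- disc_rack: fixed white plastic rack 100x440x86 mm (x, y, z), origin under its middle on the worktop, x away from the robot, y along the row. Three places at y = -135, 0, 135; which disc stands where varies. Each disc stands on two pins in a slot 11.5 wide between two rails along y (tops 51 above the worktop; a disc may lean 3 degrees) and lifts out straight up
- keeper (a joint): angle of the keeper, a wire bail hinged on the rack's end cheeks about the rack's y, at x = 0, z = 62 mm. At 0 it stands up, its 8 thick crossbar (84 from the hinge) 10 over all discs, so none lifts out; grows to 1.75 rad as it swings to the back (+x) onto its stops. Starts at 0 to 0.15. Push it from the front with about 1 N; stays by friction near upright, falls back by itself past about 0.5
- keeper_tab (a point): top edge of the keeper's finger tab (steel plate 7 thick, 50 wide, standing 30 mm above the middle of the crossbar), 116 from the hinge and 178 above the worktop when upright; own z points away from the hinge, x is the way it swings open
- camera_stand: inspection camera on a fixed stand at the left: steel foot 150x120 mm, column 16 thick up to 364. Origin on the worktop under the column; the camera looks to its -x side
- lens (a point): centre of the camera's front lens, about 290 mm above the worktop. The camera looks along this frame's -x, tilted 0.1 to 0.4 rad downwards (stiff; leave it). A ring light 80 across surrounds the lens, 13 behind its front
- view_point (a point): point in the air on the line of sight, 130 mm in front of the lens, where the camera is focused; axes as the lens (it looks along -x). The centre of the blade face belongs here, the disc square to the line of sight, disc's +x pointing the way the camera looks
- tongs: steel kitchen tongs, 336x66x38 mm, lying near the front edge on the right; leave alone
- pastry_brush: pastry brush with wooden handle, about 222 mm long, lying near the front edge on the left; leave alone
- portion_cup_0: small round steel portion cup holding a yellow sauce, 61 across and 37 mm high, in front; leave alone
- portion_cup_1: empty small round steel portion cup, 61 across and 37 mm high, in front; leave alone
- salt_shaker: salt shaker, 44 across and 90 mm high, behind; leave alone
There are look-alikes about, which are no part of the job. What is shaped like the julienne_disc but blue is not meant.

How it is judged (in metres and radians):
On the way, in this order (a step that is already met when the one before it is completed fails the run):
1. the keeper is swung over to the back while the slicing disc still stands in its place (value of joint keeper above 1.4 rad and z of slicing_disc in the frame of disc_rack between 0.06 and 0.085 m and x of slicing_disc in the frame of disc_rack between -0.012 and 0.012 m and angle between slicing_disc's own x axis and vertical above 1.4 rad), for 0.2 s.
2. the slicing disc is lifted clear of the rack in the fingers (height (world z) of slicing_disc above 0.125 m and contact force between the fingers and slicing_disc above 3 N), for 0.1 s.
At the end, for the whole second after the job is handed in: the fingers alone hold the slicing disc still in the air, blade face to the lens, face centre within 18 mm of the view point, axis within 8 degrees of the line of sight; the keeper is back (past 1.4 rad), the other two discs stand in their slots (distance between blade_face and view_point below 0.018 m and angle between the x axis of slicing_disc and the x axis of view_point, either way round below 0.14 rad and x of hub_end in the frame of view_point below -0.003 m and contact force between the fingers and slicing_disc above 3 N and contact force between slicing_disc and disc_rack below 0.1 N and contact force between slicing_disc and camera_stand below 0.1 N and height (world z) of slicing_disc above 0.15 m and linear speed of slicing_disc below 0.02 m/s and angular speed of slicing_disc below 0.15 rad/s and value of joint keeper above 1.4 rad and z of julienne_disc in the frame of disc_rack between 0.06 and 0.085 m and x of julienne_disc in the frame of disc_rack between -0.012 and 0.012 m and angle between each of julienne_disc, grating_disc's own x axis and vertical above 1.4 rad and z of grating_disc in the frame of disc_rack between 0.06 and 0.085 m and x of grating_disc in the frame of disc_rack between -0.012 and 0.012 m); the arm keeps its last pose, push and grip.
It fails at once if one of the other two discs is moved more than 15 mm (distance of any of julienne_disc, grating_disc from where it was at the start of the episode above 0.015 m).
It fails at once if the slicing disc is dropped on the worktop (height (world z) of slicing_disc below 0.05 m).
It fails at once if the camera's aim is shifted by more than 6 mm at the view point (distance of view_point from where it was at the start of the episode above 0.006 m).
It fails at once if a thing standing about is moved more than 25 mm (distance of any of tongs, pastry_brush, portion_cup_0, portion_cup_1, salt_shaker from where it was at the start of the episode above 0.025 m).
It also fails if it takes over 48 s, if anything falls off the work surface, if the arm or the gripper's body presses on something with over 40 N, if the wrist force passes 120 N, or if a joint passes its speed limit or range.

ROBOT

A 6-joint arm with a two-finger parallel gripper is mounted at the origin on a cart in front of the work surface, level with it; the furniture and walls round the work are solid. World frame = base frame: x ahead of the robot, y to its left, z up, the work surface at z = 0. Lengths are in m, angles in degrees, forces in N, time in s.
With the tool pointing down it reaches from about 0.25 to 0.725 m from the base axis. Payload 9.7 kg.
Tool frame: the origin (TCP) lies at the centre of the arm's flange, where the gripper is bolted on; the fingertips stand 173 mm ahead of it and the grasp point (between the pads) lies 155 mm ahead of it; z points along the fingers, y is the line along which they close (so a half turn about z gives the same grasp; the last joint's range is limited). The gripper opens to 85 mm and grips with 20 to 120 N. Pads are 22 mm wide; open, the fingers measure 114 mm over their backs; the gripper's body (76 mm by 85 mm) begins 54 mm behind the grasp point. The pads swing forward as they close: fully open they stand 13 mm farther back than shut.
Start: joints at [77.063, 4.979, 10.078, 95.1, 0, 90], TCP at [0.123, 0.536, 0.405] pointing down, gripper open.
Joint ranges: [-179.16, 179.16], [-48.56, 103.87], [-65.8, 70.77], [-126.05, 130.52], [-82.76, 87.17], [-180, 180]. Speed limits (degrees/s): [127.2, 127.2, 147.25, 180, 180, 180].

INTERFACE

Orientations are given as [roll, pitch, yaw] about the fixed x, y, z axes, in that order (R = Rz(yaw) Ry(pitch) Rx(roll)).
In Python, from workcell import monitor, camera, get_calibration, bot gives the robot as it stands.
- The arm moves only by the tool carry_out, never from a script. Its argument "targets" is text: rows parted by semicolons, each of 7 numbers parted by spaces: the shift along the tool's x, y, z in units of 0.04 m (1.0 is 0.04 m), then the turn, a rotation vector about the tool's x, y, z in units of 0.1 rad (1.0 is 0.1 rad), then the opening, from -1 (shut) to 1 (fully open), so that 0 is half open. A call has exactly 8 rows; each row shifts and turns the commanded pose from where the row before left it, along the tool's axes as they then stand; what a row does not reach is not made up. A row lasts 1/12 s, in which the tool goes at most 41.7 mm and 7.16 degrees, less where a joint would pass 70% of its speed; a pose out of reach is approached as far as the arm can. A call with a number of a shift or a turn outside -1 to 1 is refused whole. A call with a gripper value outside its range is refused whole. The fingers move at their own pace and stop on an object; "newtons" is the grip in N (left out, the last holds). Time passes only in rows, so rows that do not move let the fingers close, or fill a call up. It gives the time, the measured TCP pose, the force, the opening and the grip force at its end, in the units of the state.
- monitor.get_obs(): the state, without advancing time (a new reading comes with each control period).
- camera(name): name is "scene" or "side" or "wrist"; returns the picture (480x640x3 uint8, red, green, blue); there is no depth.
- get_calibration(name): a dict with "fx", "fy", "cx", "cy" (pixels), "view" (4x4, takes a point from world to camera coordinates). Camera axes: x right, y down, z forward; pixel columns grow to the right and rows downward; lengths in m; the calibration is good to about 2 mm. The wrist camera is an equidistant fisheye: a pixel r from the principal point sees the ray r / f radians off the axis. A picture is of the moment at which its call begins: read the wrist's pose just before it. get_calibration takes no time and is no camera call; for the wrist camera it gives the pose at the moment of the call.
- bot.job_done(): hands the job in; it is judged then, once.
The state is a dict: "time": time; "q": joint angles; "qd": joint speeds; "joint_efforts": joint torques, N m; "ee_pos": TCP position; "tcp_rot": TCP orientation; "wrist_force": force on the tool from outside, world axes, zero at the start; "torque": the same for the moment, N m; "opening": finger opening in m; "grasp_force": force on a finger pad.
Only numpy, scipy, OpenCV 4.12 (cv2) and the standard library are available. Lean on these libraries where they do the work, as an engineer would, in place of code of your own. Each camera call takes 0.05 s, during which the arm holds its last target. There are 200 camera calls.

## Working session

There is one attempt and no reset: what is moved stays moved. The work goes in short steps, Python scripts to look and compute and a tool call to move; the robot and the scene stay as the last step left them, time stands still between calls to the robot, and variables do not carry over. Pictures are saved under pics/ and viewed, at most 10 in all, crops included, and the job is handed in when it is done.

Besides the shell and the picture viewer there is one more tool, called after "Call:" as name(argument=value, ...) on one line, values as JSON. carry_out: Moves the arm, as the interface text tells. Shifts and turns lie within -1 to 1; 1 stands for 0.04 m of shift or 0.1 rad of turn. Its arguments: {"type":"object","properties":{"targets":{"type":"string"},"newtons":{"type":"number"}},"required":["targets"]}

```bash
mkdir -p pics
python3 - <<'E'
from workcell import monitor, camera, get_calibration, bot
import cv2,numpy as np
o=monitor.get_obs();print(o)
for n in["scene","side","wrist"]:
    c=get_calibration(n);print(n,c)
    cv2.imwrite(f"pics/{n}0.png",camera(n)[:,:,::-1])
E
ls
```

```text
{'time': 0.0, 'q': array([7.70628324e+01, 5.01145550e+00, 1.00345714e+01, 9.50985872e+01,
       1.18561143e-05, 9.00022992e+01]), 'qd': array([ 0.01956013,  0.05264286,  0.03766544,  0.0663902 , -0.02653935,
       -0.04602939]), 'joint_efforts': array([-3.70910784e-03, -5.20395827e+01,  4.64796603e+01,  1.65913295e-02,
       -3.08947128e-04,  7.58494025e-06]), 'ee_pos': array([0.12313695, 0.53604613, 0.40398055]), 'tcp_rot': array([-1.79924529e+02, -8.82758098e-06,  1.67060533e+02]), 'wrist_force': array([-1.11747417,  0.45867881,  1.17339456]), 'torque': array([-0.02314834, -0.04974577, -0.0251006 ]), 'grasp_force': 0.0, 'opening': 0.08545237198885258}
scene {'fx': 526.99590717204, 'fy': 526.99590717204, 'cx': 320.42930819484286, 'cy': 241.22065473603857, 'view': array([[ 0.83603022, -0.54852237, -0.01329232, -0.37699607],
       [-0.42764707, -0.63623767, -0.64212118,  0.4281144 ],
       [ 0.34376076,  0.54251713, -0.7664879 ,  1.09670075],
       [ 0.        ,  0.        ,  0.        ,  1.        ]])}
side {'fx': 580.5125184196329, 'fy': 580.5125184196329, 'cx': 315.49619716303823, 'cy': 223.83868409410084, 'view': array([[-0.93181372, -0.36223445, -0.02256983,  0.56636486],
       [-0.18254813,  0.52151971, -0.83348268,  0.20244424],
       [ 0.31368675, -0.77253051, -0.55208444,  1.59707465],
       [ 0.        ,  0.        ,  0.        ,  1.        ]])}
wrist {'fx': 371.64829954431775, 'fy': 371.64829954431775, 'cx': 325.1501966978897, 'cy': 239.24327219512267, 'view': array([[ 0.22300678,  0.974814  , -0.00237438, -0.54812537],
       [ 0.92253995, -0.21025994,  0.32359048, -0.04270353],
       [ 0.3149413 , -0.07435333, -0.94619425,  0.38214312],
       [ 0.        ,  0.        ,  0.        ,  1.        ]])}
pics
```

View pics/scene0.png

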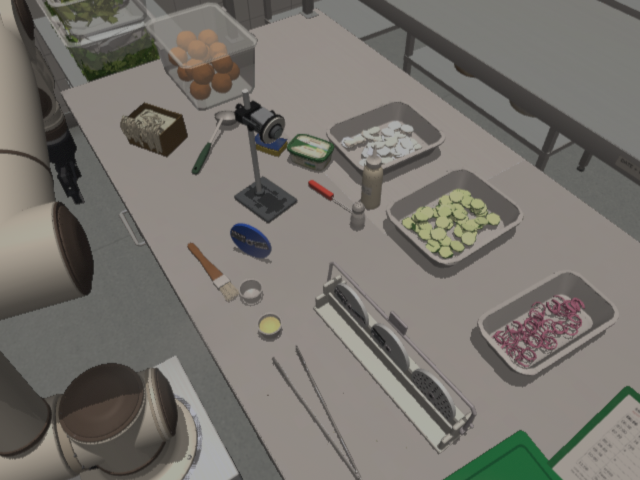

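View pics/side0.png

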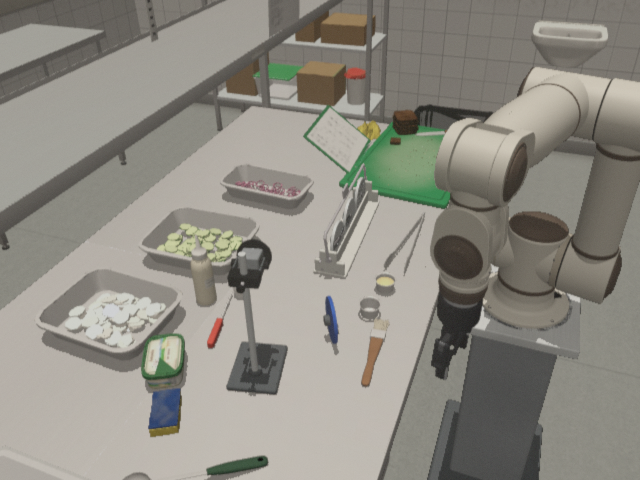

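The scene picture shows the rack at about (390,350): discs at (352,300), (390,345), (433,395), keeper tab at about (398,322). The inspection camera is at (262,122) and its foot at (265,198). A blue disc at (250,240) is the look-alike. Next I'll take a close crop.

Run:
```python
import cv2,numpy as np
s=cv2.imread("pics/scene0.png");d=cv2.imread("pics/side0.png")
a=cv2.resize(s[255:445,310:475],None,fx=3,fy=3,interpolation=cv2.INTER_CUBIC) #495x570
b=cv2.resize(s[85:220,225:300],None,fx=4,fy=4,interpolation=cv2.INTER_CUBIC) #300x540
im=np.zeros((570,800,3),np.uint8);im[:,:495]=a;im[:540,495:795]=b
cv2.imwrite("pics/c1.png",im)
a=cv2.resize(d[160:290,305:400],None,fx=4,fy=4,interpolation=cv2.INTER_CUBIC) #380x520
b=cv2.resize(d[230:400,215:305],None,fx=3.4,fy=3.4,interpolation=cv2.INTER_CUBIC)
im=np.zeros((580,700,3),np.uint8);im[:520,:380]=a;im[:b.shape[0],385:385+b.shape[1]]=b
cv2.imwrite("pics/c2.png",im)
```

```text
(no output)
```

View pics/c1.png

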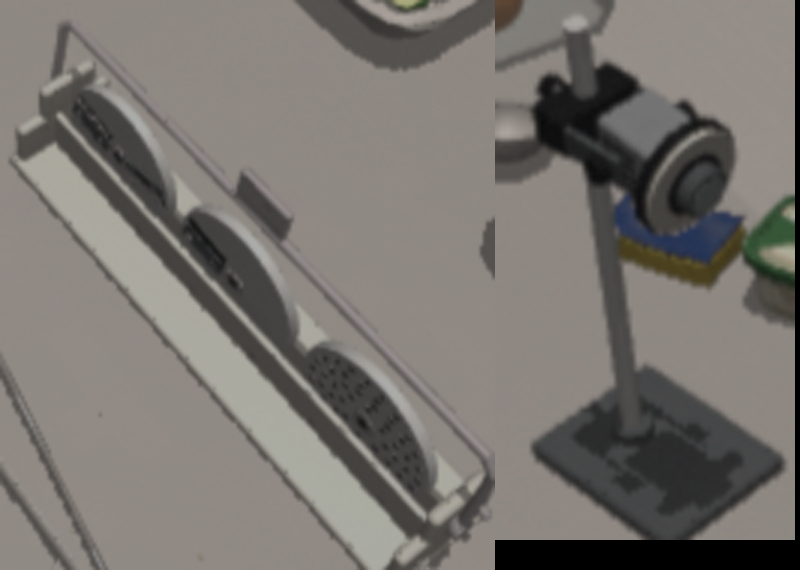

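View pics/c2.png

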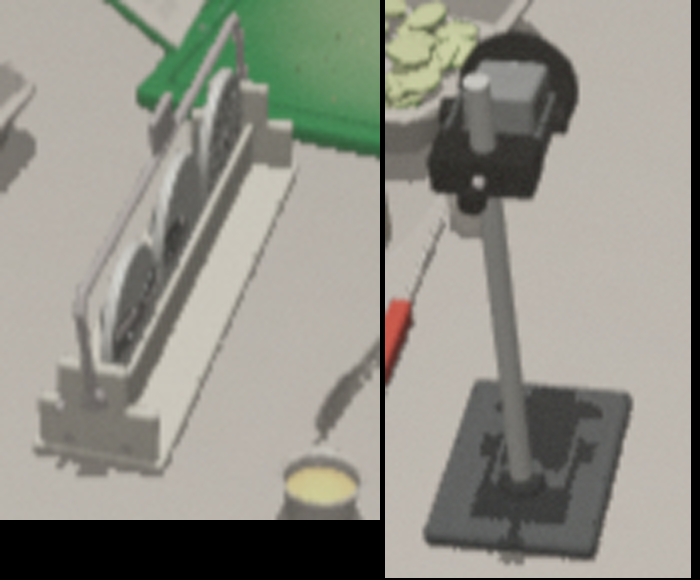

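The crops show: the disc at the far end (right) is the grating disc with holes. The left disc has dark comb marks on both sides. The middle one has marks near its centre and left, which still needs checking. The lens is at scene (278,132), column base (260,191) and column top (245.5,90.5).

```bash
cat > h.py <<'E'
import numpy as np
from workcell import monitor, camera, get_calibration, bot
from scipy.spatial.transform import Rotation as R
def ray(n,p,c=None):
    c=c or get_calibration(n);V=np.array(c["view"])
    x=(p[0]-c["cx"])/c["fx"];y=(p[1]-c["cy"])/c["fy"]
    if n=="wrist":
        r=np.hypot(x,y);d=np.array([np.sin(r)*x/max(r,1e-9),np.sin(r)*y/max(r,1e-9),np.cos(r)])
    else: d=np.array([x,y,1.])
    d=V[:3,:3].T@d;return -V[:3,:3].T@V[:3,3],d/np.linalg.norm(d)
def plane(n,p,z,c=None):
    o,d=ray(n,p,c);return o+d*(z-o[2])/d[2]
def tri(rs):
    A=0;b=0
    for o,d in rs:
        M=np.eye(3)-np.outer(d,d);A=A+M;b=b+M@o
    x=np.linalg.solve(A,b);return x,[np.linalg.norm((np.eye(3)-np.outer(d,d))@(x-o)) for o,d in rs]
def proj(n,X,c=None):
    c=c or get_calibration(n);V=np.array(c["view"]);p=V[:3,:3]@X+V[:3,3]
    if n=="wrist":
        t=np.arctan2(np.hypot(p[0],p[1]),p[2]);q=p[:2]/np.hypot(p[0],p[1])*t
    else:q=p[:2]/p[2]
    return np.array([c["cx"]+c["fx"]*q[0],c["cy"]+c["fy"]*q[1]])
E
python3 - <<'E'
from h import *
np.set_printoptions(precision=4,suppress=True)
A=lambda u,v:(310+u/3,255+v/3)
B=lambda u,v:(225+(u-495)/4,85+v/4)
C=lambda u,v:(305+u/4,160+v/4)
D=lambda u,v:(215+(u-385)/3.4,230+v/3.4)
T=lambda a,b:tri([ray("scene",a),ray("side",b)])
print("bar L",T(A(66,25),C(80,300)));print("bar R",T(A(488,462),C(236,18)))
print("tab topL",T(A(241,172),C(152,125)))
print("coltop",T(B(577,22),D(477,82)));print("colbase",T(B(635,430),D(518,480)))
for p in[(533,447),(672,540),(783,462),(648,368)]:print("foot sc",plane("scene",B(*p),.012))
for p in[(425,540),(597,553),(632,395),(480,383)]:print("foot sd",plane("side",D(*p),.012))
print("rack FL",plane("scene",A(12,160),.004),plane("side",C(162,470),.004),"BL",plane("side",C(37,452),.004),"FR sd",plane("side",C(297,165),.004))
print("ring c",T(B(686,180),D(522,92)))
print("lens ray",ray("scene",B(708,187)))
E
```

```text
bar L (array([0.5421, 0.0863, 0.1406]), [np.float64(0.00025058539303592835), np.float64(0.00025058539303566706)])
bar R (array([ 0.5654, -0.3493,  0.1425]), [np.float64(0.0016512064959021719), np.float64(0.0016512064959023553)])
tab topL (array([ 0.5565, -0.1081,  0.1721]), [np.float64(0.00039000327637541825), np.float64(0.0003900032763753559)])
coltop (array([0.5663, 0.5036, 0.3613]), [np.float64(0.002288710671203232), np.float64(0.002288710671203219)])
colbase (array([0.5682, 0.5034, 0.0134]), [np.float64(6.0899163793158725e-05), np.float64(6.089916379298371e-05)])
foot sc [0.498  0.5312 0.012 ]
foot sc [0.537  0.3939 0.012 ]
foot sc [0.6421 0.4154 0.012 ]
foot sc [0.6094 0.5575 0.012 ]
foot sd [0.6047 0.572  0.012 ]
foot sd [0.4904 0.5418 0.012 ]
foot sd [0.5265 0.3999 0.012 ]
foot sd [0.6373 0.4272 0.012 ]
rack FL [0.4854 0.0814 0.004 ] [0.4816 0.0847 0.004 ] BL [0.5745 0.0956 0.004 ] FR sd [ 0.5069 -0.3557  0.004 ]
ring c (array([0.5858, 0.4171, 0.2883]), [np.float64(0.0028696954022910627), np.float64(0.0028696954022913125)])
lens ray (array([ 0.1213, -0.5294,  1.1105]), array([ 0.3569,  0.7014, -0.6169]))
```

View pics/wrist0.png

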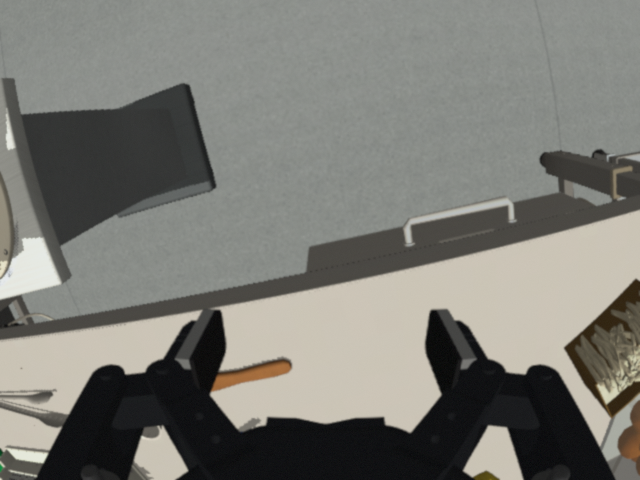

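The wrist view shows only the brush handle, the bench edge and the fingers. Candidates: left disc at scene (352,300), middle (390,345), grating (433,395), and the blue look-alike (250,240), which is excluded. I'll move the wrist camera in front of the rack for the close check.

```bash
cat >> h.py <<'E'
def toolR(yaw,tilt_axis=None,ang=0):
    r=R.from_euler("xyz",[180,0,yaw],degrees=True)
    return r if tilt_axis is None else R.from_rotvec(np.array(tilt_axis)*ang)*r
def rows(p,Rt,N,p0=None,R0=None):
    """one row repeated N times taking pose0 (default measured) to target"""
    o=monitor.get_obs()
    if p0 is None:p0=o["ee_pos"]
    if R0 is None:R0=R.from_euler("xyz",o["tcp_rot"],degrees=True)
    w=(R0.inv()*Rt).as_rotvec()/N;Rr=R.from_rotvec(w).as_matrix()
    S=sum(np.linalg.matrix_power(Rr,k) for k in range(N))
    t=np.linalg.solve(S,R0.inv().apply(np.array(p)-p0))
    path=[np.array(p0)];M=R0.as_matrix()
    for k in range(N):path.append(path[-1]+M@t);M=M@Rr
    return np.r_[t/.04,w/.1].round(3),np.array(path)
E
python3 - <<'E'
from h import *
np.set_printoptions(precision=3,suppress=True)
r,P=rows([.36,-.14,.38],toolR(93),24);print(r);print(P[::3],np.hypot(P[:,0],P[:,1]).min())
E
```

```text
[-0.741 -0.303  0.025 -0.     0.     0.539]
[[ 0.123  0.536  0.404]
 [ 0.198  0.477  0.401]
 [ 0.263  0.406  0.398]
 [ 0.316  0.325  0.395]
 [ 0.355  0.238  0.392]
 [ 0.379  0.145  0.389]
 [ 0.388  0.049  0.386]
 [ 0.382 -0.047  0.383]
 [ 0.36  -0.14   0.38 ]] 0.38419004045825045
```

Call:
carry_out(targets="-.74 -.3 .025 0 0 .54 -.4; -.74 -.3 .025 0 0 .54 -.4; -.74 -.3 .025 0 0 .54 -.4; -.74 -.3 .025 0 0 .54 -.4; -.74 -.3 .025 0 0 .54 -.4; -.74 -.3 .025 0 0 .54 -.4; -.74 -.3 .025 0 0 .54 -.4; -.74 -.3 .025 0 0 .54 -.4")

```text
time: 0.82
ee_pos: [0.3006, 0.3529, 0.3963]
tcp_rot: [-180.0, 0.0, 142.2]
wrist_force: [1.4, -0.5, -0.1]
opening: 0.0257
grasp_force: 0.0
```

Call:
carry_out(targets="-.74 -.3 .025 0 0 .54 -.4; -.74 -.3 .025 0 0 .54 -.4; -.74 -.3 .025 0 0 .54 -.4; -.74 -.3 .025 0 0 .54 -.4; -.74 -.3 .025 0 0 .54 -.4; -.74 -.3 .025 0 0 .54 -.4; -.74 -.3 .025 0 0 .54 -.4; -.74 -.3 .025 0 0 .54 -.4")

```text
time: 1.48
ee_pos: [0.3842, 0.1135, 0.3884]
tcp_rot: [-180.0, 0.0, 117.4]
wrist_force: [0.7, -0.5, -0.5]
opening: 0.0255
grasp_force: 0.0
```

Call:
carry_out(targets="-.74 -.3 .025 0 0 .54 -.4; -.74 -.3 .025 0 0 .54 -.4; -.74 -.3 .025 0 0 .54 -.4; -.74 -.3 .025 0 0 .54 -.4; -.74 -.3 .025 0 0 .54 -.4; -.74 -.3 .025 0 0 .54 -.4; -.74 -.3 .025 0 0 .54 -.4; -.74 -.3 .025 0 0 .54 -.4")

```text
time: 2.15
ee_pos: [0.3599, -0.1389, 0.3805]
tcp_rot: [-180.0, -0.0, 92.7]
wrist_force: [0.8, -0.0, -0.4]
opening: 0.0257
grasp_force: 0.0
```

Run:
```python
from h import *
import cv2,pickle
c=get_calibration("wrist");im=camera("wrist")[:,:,::-1];pickle.dump(c,open("w1.pkl","wb"))
o=monitor.get_obs();print(o["time"],o["ee_pos"],o["tcp_rot"],o["opening"])
cv2.imwrite("pics/w1raw.png",im);cv2.imwrite("pics/w1.png",cv2.resize(im[0:400,380:640],None,fx=1.5,fy=1.5,interpolation=cv2.INTER_CUBIC))
```

```text
2.2 [ 0.35876122 -0.14236431  0.38025523] [-1.79937834e+02  1.02267078e-01  9.22774274e+01] 0.02559253918123249
```

View pics/w1.png

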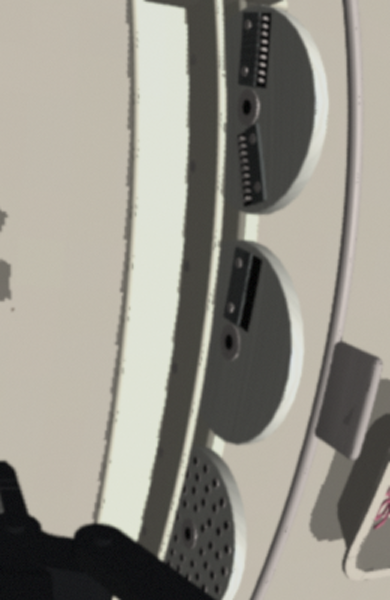

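The close crop shows the middle disc (centre crop (231,342), wrist pixel (534,228)) with one blade and one slot, so it is the slicing disc. The left one (247,107) has two combs and is the julienne disc; the lower one (188,532) is the grating disc. The tab's top edge is at about (366,410).

Run:
```python
from h import *
import pickle
np.set_printoptions(precision=4,suppress=True)
c=pickle.load(open("w1.pkl","rb"))
q=lambda u,v:(380+u/1.5,v/1.5)
print("slicer c",plane("wrist",q(231,342),.072,c),"jul c",plane("wrist",q(247,107),.072,c),"grat c",plane("wrist",q(188,532),.072,c))
print("tab top",plane("wrist",q(366,410),.177,c),"tabbase",plane("wrist",q(330,388),.147,c))
print("slicer top edge front/back",plane("wrist",q(290,345),.132,c),plane("wrist",q(302,345),.132,c))
for p in[(349,100),(350,200)]:print("bar",plane("wrist",q(*p),.146,c))
```

```text
slicer c [ 0.5425 -0.1329  0.072 ] jul c [0.5332 0.0023 0.072 ] grat c [ 0.5485 -0.2671  0.072 ]
tab top [ 0.5584 -0.1306  0.177 ] tabbase [ 0.5601 -0.1318  0.147 ]
slicer top edge front/back [ 0.5388 -0.1158  0.132 ] [ 0.5469 -0.1153  0.132 ]
bar [0.5445 0.004  0.146 ]
bar [ 0.55   -0.0417  0.146 ]
```

Call:
carry_out(targets=".06 .8 .31 0 0 0 -1; .06 .8 .31 0 0 0 -1; .06 .8 .31 0 0 0 -1; .06 .7 .31 0 0 0 -1; 0 .4 0 0 0 0 -1; 0 .4 0 0 0 0 -1; 0 .4 0 0 0 0 -1; 0 .4 0 0 0 0 -1", newtons=30)

```text
time: 2.87
ee_pos: [0.5486, -0.1184, 0.3305]
tcp_rot: [-179.9, -0.0, 92.8]
wrist_force: [-0.9, -0.0, -0.0]
opening: 0.0001
grasp_force: 0.3
```

Call:
carry_out(targets="0 .4 .05 0 0 0 -1; 0 .4 .07 0 0 0 -1; 0 .4 .08 0 0 0 -1; 0 .4 .1 0 0 0 -1; 0 .4 .1 0 0 0 -1; 0 .4 0 0 0 0 -1; 0 .2 0 0 0 0 -1; 0 0 0 0 0 0 -1")

```text
time: 3.53
ee_pos: [0.6528, -0.1133, 0.3138]
tcp_rot: [-179.9, -0.0, 92.8]
wrist_force: [0.5, -0.4, -0.9]
opening: -0.0
grasp_force: 0.0
```

Run:
```python
from h import *
import cv2,pickle
o=monitor.get_obs();print(o["time"],o["ee_pos"],o["tcp_rot"],o["wrist_force"])
s=camera("side")[:,:,::-1]; c=get_calibration("wrist");w=camera("wrist")[:,:,::-1]
cv2.imwrite("pics/w2raw.png",w);pickle.dump(c,open("w2.pkl","wb"))
im=np.zeros((600,800,3),np.uint8)
a=cv2.resize(s[100:300,270:430],None,fx=2.8,fy=2.8);im[:560,:448]=a
b=cv2.resize(w,None,fx=.55,fy=.55);im[:b.shape[0],448:448+b.shape[1]]=b[:,:352]
cv2.imwrite("pics/k1.png",im)
```

```text
3.5333 [ 0.65282948 -0.1133027   0.31376812] [-1.79930704e+02 -1.97882040e-02  9.28380589e+01] [ 0.49964203 -0.35213997 -0.88321918]
```

View pics/k1.png

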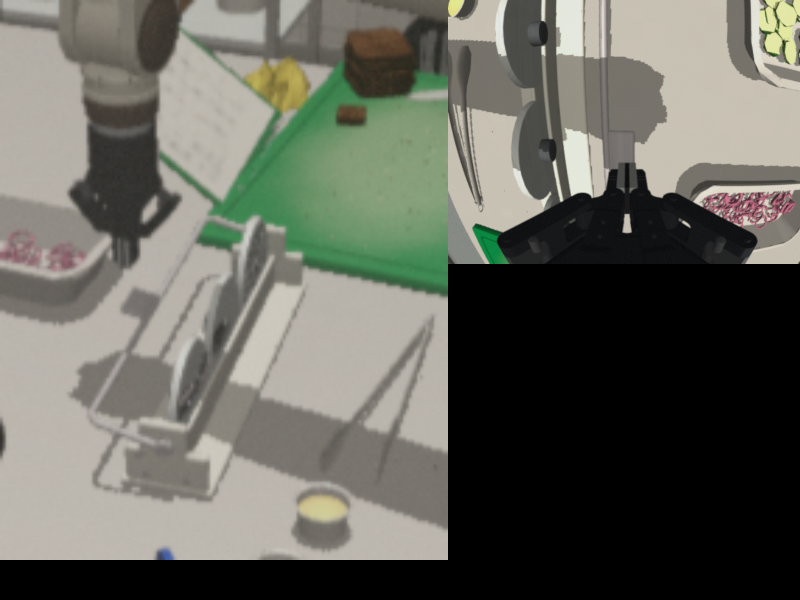

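The keeper lies fully back and the discs are undisturbed. Now I'll go above the slicing disc and down.

Call:
carry_out(targets="0 0 -.65 0 0 0 -.1; -.09 -.675 0 0 0 0 -.1; -.09 -.675 0 0 0 0 -.1; -.09 -.675 0 0 0 0 -.1; -.09 -.675 0 0 0 0 -.1; 0 0 0 0 0 0 -.1; 0 0 0 0 0 0 -.1; 0 0 0 0 0 0 -.1")

```text
time: 4.3
ee_pos: [0.5443, -0.1333, 0.3416]
tcp_rot: [179.9, 0.0, 92.8]
wrist_force: [0.1, 0.5, -0.8]
opening: 0.0383
grasp_force: 0.0
```

Run:
```python
from h import *
import cv2,pickle
np.set_printoptions(precision=4,suppress=True)
o=monitor.get_obs();print(o["time"],o["ee_pos"],o["tcp_rot"],o["opening"])
c=pickle.load(open("w2.pkl","rb"))
print("hub",plane("wrist",(180,273),.072,c),"rimtop",plane("wrist",(118,273),.132,c))
```

```text
4.3 [ 0.5443 -0.1333  0.3416] [179.9289   0.0162  92.7895] 0.03834595181330688
hub [ 0.5561 -0.1321  0.072 ] rimtop [ 0.5464 -0.1064  0.132 ]
```

Call:
carry_out(targets="0 .02 .6 0 0 0 -.1; 0 0 .6 0 0 0 -.1; 0 0 .4 0 0 0 -.1; 0 0 .2 0 0 0 -.1; 0 0 0 0 0 0 -.1; 0 0 0 0 0 0 -1; 0 0 0 0 0 0 -1; 0 0 0 0 0 0 -1", newtons=60)

```text
time: 4.97
ee_pos: [0.5458, -0.1332, 0.2705]
tcp_rot: [179.9, 0.0, 92.8]
wrist_force: [1.1, 0.6, 1.1]
opening: 0.0084
grasp_force: 59.1
```

Call:
carry_out(targets="0 0 0 0 0 0 -1; 0 0 0 0 0 0 -1; 0 0 0 0 0 0 -1; 0 0 0 0 0 0 -1; 0 0 0 0 0 0 -1; 0 0 0 0 0 0 -1; 0 0 0 0 0 0 -1; 0 0 0 0 0 0 -1")

```text
time: 5.63
ee_pos: [0.5457, -0.1333, 0.2704]
tcp_rot: [179.9, 0.0, 92.8]
wrist_force: [1.3, 1.3, 6.5]
opening: 0.0083
grasp_force: 59.8
```

Call:
carry_out(targets="0 0 -.2 0 0 0 -1; 0 0 -.4 0 0 0 -1; 0 0 -.6 0 0 0 -1; 0 0 -.7 0 0 0 -1; 0 0 -.7 0 0 0 -1; 0 0 -.6 0 0 0 -1; 0 0 -.4 0 0 0 -1; 0 0 -.1 0 0 0 -1")

```text
time: 6.3
ee_pos: [0.5452, -0.1332, 0.4205]
tcp_rot: [179.8, 0.1, 92.8]
wrist_force: [0.8, -0.2, -1.2]
opening: 0.0085
grasp_force: 58.9
```

Run:
```python
from h import *
import cv2
np.set_printoptions(precision=4,suppress=True)
o=monitor.get_obs();print(o["time"],o["ee_pos"],o["tcp_rot"],o["wrist_force"],o["opening"])
# lens ray vs vertical plane through column with heading h
B=lambda u,v:(225+(u-495)/4,85+v/4)
for h in(-75,-76.5,-78):
    a=np.radians(h);n=np.array([-np.sin(a),np.cos(a),0]);c=np.array([.5675,.5035,0])
    O,d=ray("scene",B(708,187));print(h,O+d*(n@(c-O))/(n@d))
# fit ring+lens in scene image: threshold-free, print intensity crop
s=camera("scene")[:,:,::-1];cv2.imwrite("pics/scene2.png",s)
w=camera("side")[:,:,::-1];cv2.imwrite("pics/side2.png",w)
im=np.zeros((600,800,3),np.uint8)
im[:600,:480]=cv2.resize(s[95:155,232:292],(480,480),interpolation=cv2.INTER_CUBIC) if 0 else cv2.resize(s[90:165,232:292],(480,600),interpolation=cv2.INTER_CUBIC)
b=cv2.resize(w[225:300,225:277],(312,450),interpolation=cv2.INTER_CUBIC);im[:450,485:797]=b
cv2.imwrite("pics/l1.png",im)
```

```text
6.3 [ 0.5452 -0.1332  0.4205] [179.792    0.0669  92.8043] [ 0.7602 -0.2469 -1.2177] 0.008483076787829764
-75 [0.5949 0.4013 0.2919]
-76.5 [0.5929 0.3975 0.2952]
-78 [0.5909 0.3935 0.2988]
```

View pics/l1.png

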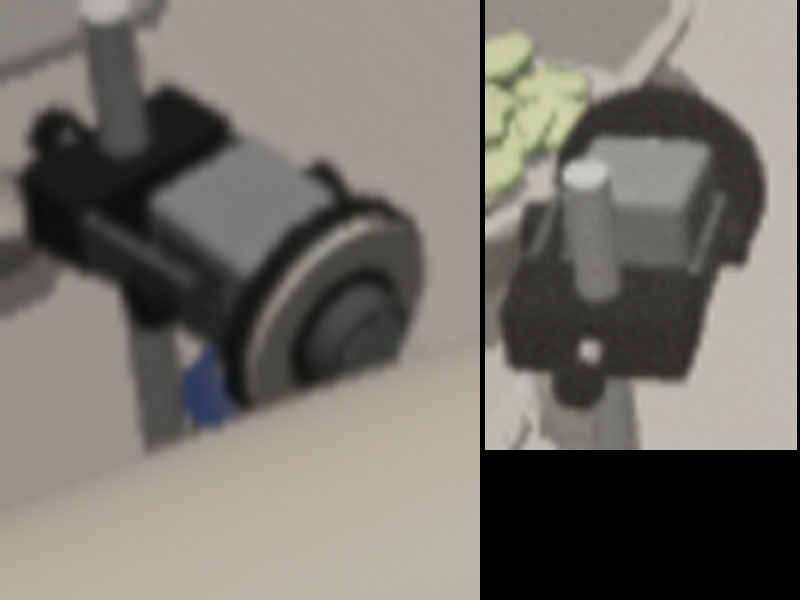

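The crop shows the ring's front edge: scene crop points (245,370), (270,300), (320,240), (370,213), (423,275), with the lens centre at about (375,338). The side view shows the dark back of the ring, from (560,165) over (665,85) to (765,190).

```bash
cat > fit.py <<'E'
from h import *
from scipy.optimize import least_squares
np.set_printoptions(precision=4,suppress=True)
S=lambda u,v:np.array((232+u/8,90+v/8));W=lambda u,v:np.array((225+(u-485)/6,225+v/6));B=lambda u,v:np.array((225+(u-495)/4,85+v/4))
cs,cd=get_calibration("scene"),get_calibration("side")
front=[S(245,370),S(256,330),S(270,300),S(320,240),S(370,213),S(423,275),B(665,233),B(710,215)]
back=[W(560,165),W(600,105),W(665,85),W(720,110),W(765,190),W(740,265)]
box=[(S(155,200),W(690,210)),(S(240,275),W(710,148))]
def geo(x):
    a,t=x[3],x[4];d=np.array([np.cos(a)*np.cos(t),np.sin(a)*np.cos(t),-np.sin(t)])
    e=np.array([-np.sin(a),np.cos(a),0]);return d,e,np.cross(d,e)
def circ(x,back_by,r,n,c):
    d,e,f=geo(x);th=np.linspace(0,2*np.pi,73)
    return np.array([proj(n,x[:3]-d*back_by+r*(np.cos(k)*e+np.sin(k)*f),c) for k in th])
def dist(C,p):
    # signed-free distance to polyline
    A,Bp=C[:-1],C[1:];v=Bp-A;t=np.clip(((p-A)*v).sum(1)/(v*v).sum(1),0,1);return np.linalg.norm(A+t[:,None]*v-p,axis=1).min()
def res(x):
    C=circ(x,.013,x[5],"scene",cs);D=circ(x,.013+x[6],.040,"side",cd)
    r=[dist(C,p) for p in front]+[.7*dist(D,p) for p in back]
    r+=list(proj("scene",x[:3],cs)-S(375,338))
    e=geo(x)[1];r+=[(x[:3]-[.5675,.5035,0])@e/.002,(x[3]+np.radians(76.7))/np.radians(1.2),(x[2]-.29)/.008,(x[5]-.038)/.002,(x[6]-.006)/.005]
    return r
if __name__=="__main__":
  for t0 in(.12,.25,.38):
    s=least_squares(res,[.593,.4,.292,np.radians(-76.5),t0,.038,.006],x_scale=[.01,.01,.01,.03,.1,.002,.005],diff_step=1e-4)
    J=np.linalg.inv(s.jac.T@s.jac);print(s.cost,s.x,"sd",np.sqrt(np.diag(J)))
    d=geo(s.x)[0];print("view pt",s.x[:3]+.13*d,np.degrees(s.x[3]))
E
python3 fit.py
```

```text
4.880138060904721 [ 0.5911  0.3978  0.2912 -1.3431  0.074   0.0373  0.0076] sd [0.0013 0.0023 0.0023 0.016  0.0566 0.0014 0.0045]
view pt [0.6204 0.2715 0.2816] -76.95186196894721
4.880138062361832 [ 0.5911  0.3978  0.2912 -1.3431  0.074   0.0373  0.0076] sd [0.0013 0.0023 0.0023 0.016  0.0566 0.0014 0.0045]
view pt [0.6204 0.2715 0.2816] -76.95187283888805
4.880138060593796 [ 0.5911  0.3978  0.2912 -1.3431  0.074   0.0373  0.0076] sd [0.0013 0.0023 0.0023 0.016  0.0566 0.0014 0.0045]
view pt [0.6204 0.2715 0.2816] -76.95185021479769
```

```bash
cat >> h.py <<'E'
def target(L,hd,t,D):
    a=np.radians(hd);h=np.array([np.cos(a),np.sin(a),0]);d=h*np.cos(t)-np.array([0,0,np.sin(t)])
    z=-(h*np.sin(t)+np.array([0,0,np.cos(t)]));x=np.cross(d,z)
    M=np.c_[x,d,z];face=np.array(L)+D*d
    return face-M@np.array([0,-.0045,.1985]),R.from_matrix(M),face
E
python3 - <<'E'
from h import *
np.set_printoptions(precision=3,suppress=True)
p,Rt,f=target([.591,.398,.291],-77,.17,.16);print(p,Rt.as_euler("xyz",degrees=True),f)
r,P=rows(p,Rt,24);print(r);print(P[::4])
A=plane("scene",(372,206),0);print("bottle",A,tri([ray("scene",(374,155)),ray("side",(199,250))]))
E
```

```text
[0.635 0.207 0.459] [-170.26    0.     13.  ] [0.626 0.244 0.264]
[ 0.374 -0.143 -0.024  0.059  0.049  0.579]
[[ 0.545 -0.133  0.418]
 [ 0.525 -0.073  0.422]
 [ 0.519 -0.009  0.428]
 [ 0.528  0.054  0.435]
 [ 0.551  0.113  0.443]
 [ 0.587  0.165  0.451]
 [ 0.635  0.207  0.459]]
bottle [0.817 0.285 0.   ] (array([0.819, 0.302, 0.174]), [np.float64(0.0054052977529233355), np.float64(0.005405297752923413)])
```

Call:
carry_out(targets=".37 -.14 -.02 .06 .05 .58 -1; .37 -.14 -.02 .06 .05 .58 -1; .37 -.14 -.02 .06 .05 .58 -1; .37 -.14 -.02 .06 .05 .58 -1; .37 -.14 -.02 .06 .05 .58 -1; .37 -.14 -.02 .06 .05 .58 -1; .37 -.14 -.02 .06 .05 .58 -1; .37 -.14 -.02 .06 .05 .58 -1")

```text
time: 7.07
ee_pos: [0.5193, -0.0099, 0.4244]
tcp_rot: [-176.7, -1.5, 66.0]
wrist_force: [-0.0, -0.3, -2.3]
opening: 0.008
grasp_force: 58.9
```

Call:
carry_out(targets=".37 -.14 -.02 .06 .05 .58 -1; .37 -.14 -.02 .06 .05 .58 -1; .37 -.14 -.02 .06 .05 .58 -1; .37 -.14 -.02 .06 .05 .58 -1; .37 -.14 -.02 .06 .05 .58 -1; .37 -.14 -.02 .06 .05 .58 -1; .37 -.14 -.02 .06 .05 .58 -1; .37 -.14 -.02 .06 .05 .58 -1")

```text
time: 7.73
ee_pos: [0.5521, 0.1108, 0.438]
tcp_rot: [-173.2, -1.4, 39.3]
wrist_force: [0.5, -0.0, -1.2]
opening: 0.0082
grasp_force: 58.9
```

Call:
carry_out(targets=".37 -.14 -.02 .06 .05 .58 -1; .37 -.14 -.02 .06 .05 .58 -1; .37 -.14 -.02 .06 .05 .58 -1; .37 -.14 -.02 .06 .05 .58 -1; .37 -.14 -.02 .06 .05 .58 -1; .37 -.14 -.02 .06 .05 .58 -1; .37 -.14 -.02 .06 .05 .58 -1; 0 0 0 0 0 0 -1")

```text
time: 8.4
ee_pos: [0.6243, 0.1949, 0.4498]
tcp_rot: [-170.4, -0.1, 16.1]
wrist_force: [0.5, 0.8, -1.7]
opening: 0.0081
grasp_force: 58.8
```

Run:
```python
from h import *
import cv2,pickle
o=monitor.get_obs();print(o["time"],o["ee_pos"],o["tcp_rot"],o["opening"],o["grasp_force"])
c=get_calibration("wrist");w=camera("wrist")[:,:,::-1];s=camera("side")[:,:,::-1];e=camera("scene")[:,:,::-1]
pickle.dump((c,o),open("w3.pkl","wb"));cv2.imwrite("pics/w3raw.png",w);cv2.imwrite("pics/side3.png",s);cv2.imwrite("pics/scene3.png",e)
for n in("wrist",):print("lens expected",proj(n,np.array([.591,.398,.291]),c))
cv2.imwrite("pics/w3.png",cv2.resize(w[150:450,0:400],None,fx=2,fy=2,interpolation=cv2.INTER_CUBIC))
```

```text
8.4 [0.62431329 0.19493835 0.44976127] [-1.70426767e+02 -5.93000260e-02  1.61117310e+01] 0.008099873451935618 58.84560763835907
lens expected [ 27.86186859 244.61244177]
```

View pics/w3.png

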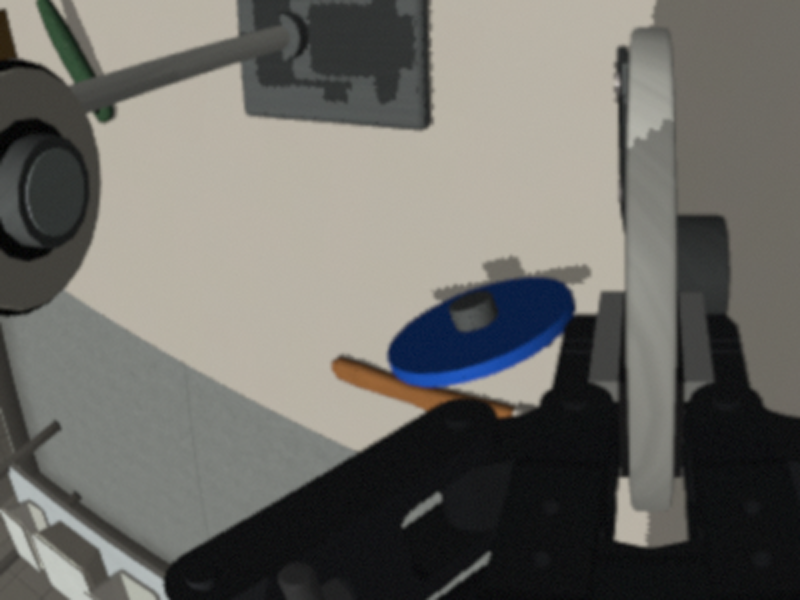

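The wrist crop shows the disc held edge-on and upright at about x=650 (rim from y=30 to y=510), with the hub on the far side from the lens. The lens is at crop (55,192), as predicted. The ring edge runs (15,62), (70,100), (100,185), (80,265), (25,313).

```bash
cat > fit2.py <<'E'
from fit import *
import pickle
c,o=pickle.load(open("w3.pkl","rb"));q=lambda u,v:np.array((u/2,150+v/2))
ring=[q(*p) for p in[(15,62),(40,75),(70,103),(92,145),(100,185),(96,230),(80,265),(55,295),(25,313)]]
lensc=[q(*p) for p in[(22,190),(88,190),(55,138),(55,247)]]
def res2(x):
    off=x[7:9];C=circ(x,.013,x[9],"wrist",c)+off;l=circ(x,0,x[10],"wrist",c)+off
    return res(x[:7])+[dist(C,p) for p in ring]+[dist(l,p) for p in lensc]+list(proj("wrist",x[:3],c)+off-q(55,192))+list(off/2)+[(x[9]-.04)/.0007]
best=None
for t0 in(.12,.35):
    s=least_squares(res2,[.591,.398,.291,np.radians(-77),t0,.038,.006,0,0,.04,.017],x_scale=[.01,.01,.01,.03,.1,.002,.005,1,1,.002,.005],diff_step=1e-4)
    print(s.cost,s.x,np.sqrt(np.diag(np.linalg.inv(s.jac.T@s.jac)))[:5],np.degrees(s.x[3]))
r=s.fun;print("wrist res",r[-18:])
# disc check
Rt=R.from_euler("xyz",o["tcp_rot"],degrees=True)
for n,v in(("bottom rim",(.0,0,.2585)),("top rim",(0,0,.1385)),("side rim",(.06,0,.1985)),("hubend edge",(.014,.0185,.1985))):
    P=o["ee_pos"]+Rt.apply(v);u=proj("wrist",P,c);print(n,2*u[0],2*(u[1]-150))
E
python3 fit2.py
```

```text
31.26350407499343 [ 0.5904  0.3996  0.2891 -1.3313  0.2053  0.0396  0.0089 -1.379   2.3538
  0.038   0.0163] [0.0009 0.0013 0.0013 0.0107 0.0152] -76.28017042809871
31.26350157214407 [ 0.5904  0.3996  0.2891 -1.3313  0.2053  0.0396  0.0089 -1.376   2.3564
  0.038   0.0163] [0.0009 0.0013 0.0013 0.0107 0.0152] -76.27952734608115
wrist res [ 2.5656  2.6616  3.0092  0.3424  1.5289  1.7598  0.349   1.9581  0.4249
  1.1183  0.952   0.2011  0.4321 -0.2566 -0.0083 -0.688   1.1782 -2.8928]
bottom rim 647.5220607712008 190.82835817896085
top rim 645.8388951344043 416.7162980449749
side rim 646.7315093115335 32.5459063624462
hubend edge 722.1409305254102 220.44472144950907
```

```bash
cat > fit3.py <<'E'
import fit2 as F,cv2
from fit2 import *
g=cv2.GaussianBlur(cv2.imread("pics/w3raw.png",0),(0,0),.7).astype(float)
ctr=np.array([18.,243.]);pts=[]
for a in np.radians(np.arange(-80,81,8)):
    rr=np.arange(22,75,.25);P=ctr+rr[:,None]*[np.cos(a),np.sin(a)]
    ok=(P[:,0]>0)&(P[:,0]<638);P=P[ok];v=np.array([g[int(y),int(x)]*(1-(x%1))+g[int(y),int(x)+1]*(x%1) for x,y in P])
    k=np.where(v>150)[0]
    if len(k):pts.append(P[k[0]]);print(int(np.degrees(a)),P[k[0]],rr[ok][k[0]])
F.ring[:]=pts
s=least_squares(res2,s.x,x_scale=[.01,.01,.01,.03,.1,.002,.005,1,1,.002,.005],diff_step=1e-4,loss="soft_l1")
print(s.cost,s.x,np.sqrt(np.diag(np.linalg.inv(s.jac.T@s.jac)))[:5],np.degrees(s.x[3]))
C=circ(s.x,.013,s.x[9],"wrist",c)+s.x[7:9];print(np.round([dist(C,p) for p in pts],1))
E
python3 fit3.py | tail -32
```

```text
31.26350157214407 [ 0.5904  0.3996  0.2891 -1.3313  0.2053  0.0396  0.0089 -1.376   2.3564
  0.038   0.0163] [0.0009 0.0013 0.0013 0.0107 0.0152] -76.27952734608115
wrist res [ 2.5656  2.6616  3.0092  0.3424  1.5289  1.7598  0.349   1.9581  0.4249
  1.1183  0.952   0.2011  0.4321 -0.2566 -0.0083 -0.688   1.1782 -2.8928]
bottom rim 647.5220607712008 190.82835817896085
top rim 645.8388951344043 416.7162980449749
side rim 646.7315093115335 32.5459063624462
hubend edge 722.1409305254102 220.44472144950907
-80 [ 27.8979 186.866 ] 57.0
-72 [ 34.6097 191.8807] 53.75
-64 [ 48.7956 179.8597] 70.25
-56 [ 57.1435 184.9674] 70.0
-48 [ 45.9362 211.9737] 41.75
-40 [ 47.6842 218.092 ] 38.75
-32 [ 48.9538 223.6579] 36.5
-24 [ 49.9741 228.7642] 35.0
-16 [ 50.2023 233.7661] 33.5
-8 [ 50.6788 238.4073] 33.0
0 [ 50.75 243.  ] 32.75
8 [ 50.4313 247.5579] 32.75
16 [ 49.962  252.1649] 33.25
24 [ 49.5173 257.0324] 34.5
32 [ 48.5297 262.0771] 36.0
40 [ 47.1097 267.4259] 38.0
48 [ 45.0998 273.0974] 40.5
56 [ 42.3249 279.0631] 43.5
64 [ 39.0418 286.1421] 48.0
72 [ 34.0689 292.4549] 52.0
46.44957720894729 [ 0.5899  0.3987  0.29   -1.3585  0.1766  0.0385  0.0084 -0.7513  0.744
  0.0386  0.0162] [0.0012 0.0017 0.0017 0.0115 0.019 ] -77.83670281406806
[ 1.3  0.7 17.9 21.4  0.5  0.5  0.3  0.   0.2  0.1  0.2  0.1  0.   0.3
  0.2  0.1  0.1  0.5  0.2  0.7]
```

Run:
```python
from h import *
np.set_printoptions(precision=3,suppress=True)
p,Rt,f=target([.590,.399,.290],-77.4,.18,.13);print(p,Rt.as_euler("xyz",degrees=True),f)
r,P=rows(p,Rt,8);print(r);print(P[::4])
```

```text
[0.627 0.235 0.461] [-169.687    0.      12.6  ] [0.618 0.274 0.267]
[ 0.045 -0.127 -0.01   0.017  0.011  0.078]
[[0.623 0.193 0.451]
 [0.624 0.214 0.456]
 [0.627 0.235 0.461]]
```

Call:
carry_out(targets=".06 -.16 -.01 .02 .01 .1 -1; .06 -.16 -.01 .02 .01 .1 -1; .06 -.16 -.01 .02 .01 .1 -1; .06 -.16 -.01 .02 .01 .1 -1; .06 -.16 -.01 .02 .01 .1 -1; .06 -.16 -.01 .02 .01 .1 -1; 0 -.06 -.02 .02 .03 .02 -1; 0 0 0 0 0 0 -1")

```text
time: 9.22
ee_pos: [0.6368, 0.2031, 0.4628]
tcp_rot: [-168.4, -0.1, 15.8]
wrist_force: [-0.3, 1.0, -2.3]
opening: 0.0083
grasp_force: 58.8
```

Call:
carry_out(targets="0 0 0 0 0 0 -1; 0 0 0 0 0 0 -1; 0 0 0 0 0 0 -1; 0 0 0 0 0 0 -1; 0 0 0 0 0 0 -1; 0 0 0 0 0 0 -1; 0 0 0 0 0 0 -1; 0 0 0 0 0 0 -1")

```text
time: 9.88
ee_pos: [0.6365, 0.203, 0.4627]
tcp_rot: [-168.4, -0.1, 15.8]
wrist_force: [-0.0, -0.2, -1.3]
opening: 0.0081
grasp_force: 58.8
```

Run:
```python
from h import *
import cv2,pickle
np.set_printoptions(precision=3,suppress=True)
o=monitor.get_obs();print(o["time"],o["ee_pos"],o["tcp_rot"],o["grasp_force"],o["qd"])
p,Rt,f=target([.590,.399,.290],-77.4,.18,.13);print(rows(p,Rt,1)[0])
c=get_calibration("wrist");w=camera("wrist")[:,:,::-1];s=camera("side")[:,:,::-1];e=camera("scene")[:,:,::-1]
pickle.dump((c,o),open("w4.pkl","wb"));cv2.imwrite("pics/w4raw.png",w)
im=np.zeros((600,800,3),np.uint8)
im[:400,:520]=cv2.resize(w[120:420,0:390],(520,400));im[:400,525:800]=cv2.resize(s[180:340,200:310],(275,400))
im[400:600,:]=cv2.resize(e[80:180,150:550],(800,200))
cv2.imwrite("pics/f.png",im)
print("axis pts",[proj("wrist",np.array([.59,.399,.29])+k*(f-np.array([.59,.399,.29])),c) for k in(0,1)])
```

```text
9.8833 [0.637 0.203 0.463] [-168.376   -0.11    15.815] 58.84421110153198 [-0.077  0.012 -0.062 -0.005 -0.002  0.077]
[-0.019 -0.817  0.205 -0.229  0.088  0.555]
axis pts [array([ 65.646, 258.244]), array([261.947, 276.66 ])]
```

View pics/f.png

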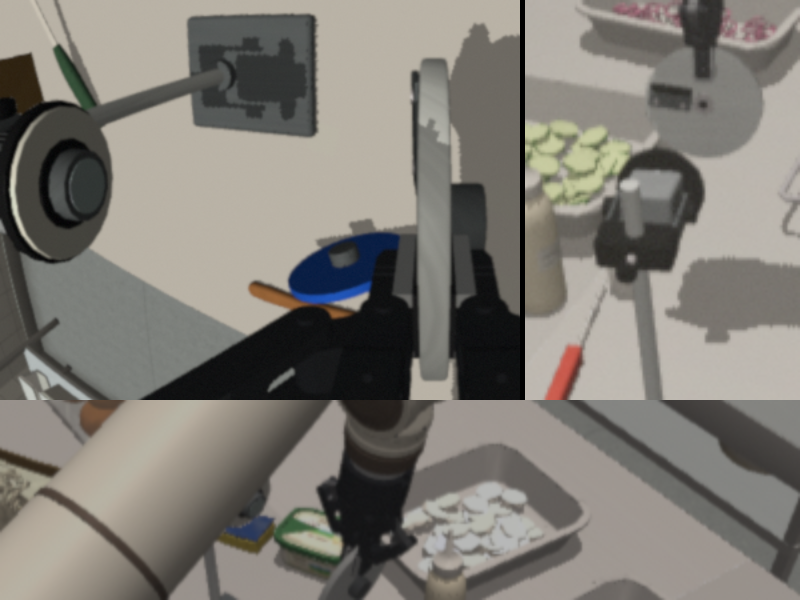

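The final crop shows the blade face towards the lens with its hub on the far side, and the whole ring now in view. I'll refit with this view, then make the last correction.

```bash
cat > fit4.py <<'E'
import fit3 as T
from fit3 import *
c4,o4=pickle.load(open("w4.pkl","rb"));g4=cv2.GaussianBlur(cv2.imread("pics/w4raw.png",0),(0,0),.7).astype(float)
F.ring[:]=[p for p,k in zip(pts,[dist(C,p) for p in pts]) if k<3]
p4=[]
for a in np.radians(np.r_[-40:48:8]):
    P=np.array([46.,255.])+np.arange(22,70,.25)[:,None]*[np.cos(a),np.sin(a)]
    v=cv2.remap(g4.astype(np.float32),P[:,0].astype(np.float32)[None],P[:,1].astype(np.float32)[None],1)[0]
    k=np.where(v>150)[0]
    if len(k):p4.append(P[k[0]])
l4=[np.array((u*.75,120+v*.75)) for u,v in[(66,183),(104,183),(85,147),(85,217)]]
def res4(x):
    Cq=circ(x,.013,x[9],"wrist",c4)+x[11:13];l=circ(x,0,x[10],"wrist",c4)+x[11:13]
    return res2(x[:11])+[dist(Cq,p) for p in p4]+[dist(l,p) for p in l4]+list(x[11:13]/2)
s=least_squares(res4,np.r_[s.x,0,0],x_scale=[.01,.01,.01,.03,.1,.002,.005,1,1,.002,.005,1,1],diff_step=1e-4,loss="soft_l1")
print("FIT4",s.x,np.degrees(s.x[3]));Cq=circ(s.x,.013,s.x[9],"wrist",c4)+s.x[11:13]
print(np.round([dist(Cq,p) for p in p4],1))
p,Rt,f=target([.590,.399,.290],-77.4,.18,.13)
p2,R2,f2=target(s.x[:3],np.degrees(s.x[3]),s.x[4],.13);print(f,f2)
print(rows((p+p2)/2,R2,1)[0],rows(p2,R2,8)[0])
E
python3 fit4.py | sed -n '/FIT4/,$p'
```

```text
FIT4 [ 0.5905  0.3992  0.2899 -1.3443  0.1754  0.0386  0.0079 -0.5127  1.7743
  0.0384  0.0162 -0.2011 -0.3659] -77.02500483073084
[0.5 0.7 0.  0.3 0.1 0.3 0.3 0.5 0.3 0.3 0.5]
[0.6179 0.2742 0.2667] [0.6192 0.2745 0.2672]
[ 0.001 -0.829  0.2   -0.276  0.074  0.49 ] [ 0.    -0.105  0.023 -0.034  0.009  0.061]
```

Both views agree: tilt about 0.176 rad and heading -77°.

Call:
carry_out(targets="0 -.12 .03 -.04 .01 .07 -1; 0 -.12 .03 -.04 .01 .07 -1; 0 -.12 .03 -.04 .01 .07 -1; 0 -.12 .03 -.04 .01 .07 -1; 0 -.12 .03 -.04 .01 .07 -1; 0 -.12 .02 -.04 .01 .07 -1; 0 -.11 .02 -.03 .01 .07 -1; 0 0 0 0 0 0 -1")

```text
time: 10.7
ee_pos: [0.6376, 0.2055, 0.4611]
tcp_rot: [-168.7, 0.1, 16.1]
wrist_force: [0.1, -0.5, -1.8]
opening: 0.0085
grasp_force: 58.8
```

Call:
carry_out(targets="0 0 0 0 0 0 -1; 0 0 0 0 0 0 -1; 0 0 0 0 0 0 -1; 0 0 0 0 0 0 -1; 0 0 0 0 0 0 -1; 0 0 0 0 0 0 -1; 0 0 0 0 0 0 -1; 0 0 0 0 0 0 -1")

```text
time: 11.37
ee_pos: [0.6375, 0.2054, 0.4612]
tcp_rot: [-168.7, 0.1, 16.0]
wrist_force: [-0.6, 0.6, -2.2]
opening: 0.0085
grasp_force: 58.8
```

Run:
```python
from h import *
np.set_printoptions(precision=3,suppress=True)
o=monitor.get_obs();print(o["time"],o["ee_pos"],o["tcp_rot"],o["grasp_force"],o["wrist_force"])
p,Rt,f=target([.5905,.399,.290],-77.1,.176,.13);print(rows(p,Rt,1)[0])
```

```text
11.3667 [0.638 0.205 0.461] [-168.723    0.055   16.045] 58.84330987930298 [-0.591  0.621 -2.165]
[-0.022 -0.792  0.14  -0.208  0.111  0.538]
```

Run:
```python
from workcell import monitor
import numpy as np
np.set_printoptions(precision=2,suppress=True)
o=monitor.get_obs();print(o["q"],o["joint_efforts"],np.hypot(*o["ee_pos"][:2]))
```

```text
[ 15.99  25.4   41.13 105.8   11.28 179.94] [ -0.   -72.87  45.26   0.01   0.75  -0.  ] 0.6698043237290832
```

```bash
cat > ik.py <<'E'
from h import *
np.set_printoptions(precision=2,suppress=True)
def wrist(p,Rt):
    M=Rt.as_matrix();w=np.array(p)-.11*M[:,2];q1=np.arctan2(w[1],w[0])
    # M = Rz(q1) Ry(th) Rx(a) Rz(g) Rx(pi) style
    A=(R.from_euler("z",-q1)*Rt*R.from_euler("x",180,degrees=True))
    y,x,z=A.as_euler("YXZ",degrees=True)   # intrinsic y,x,z
    return np.degrees(q1),y,x,z,np.hypot(w[0],w[1]),w[2]
if __name__=="__main__":
    o=monitor.get_obs();print(o["q"],wrist(o["ee_pos"],R.from_euler("xyz",o["tcp_rot"],degrees=True)))
    for p,e in((165,536),):pass
    print(wrist([.12313695,.53604613,.40398],R.from_euler("xyz",[-179.92,0,167.06],degrees=True)))
    L=[.5905,.399,.290];face=target(L,-77.1,.176,.13)[2]
    for phi in(-40,-20,0,10,15,20,25,30,40):
      for e in(0,4):
        _,Rt,_=target(L,-77.1+e,.176,.13);d=Rt.as_matrix()[:,1]
        Rn=R.from_rotvec(d*np.radians(phi))*Rt;p=face-Rn.apply([0,-.0045,.1985])
        print(phi,e,p,wrist(p,Rn))
E
python3 ik.py
```

```text
[ 15.99  25.4   41.13 105.8   11.28 179.94] (np.float64(16.01603970701082), np.float64(0.061296081334554955), np.float64(11.277226920074913), np.float64(0.02984204892738377), np.float64(0.6695742194263741), np.float64(0.5690442242927933))
(np.float64(77.06283456843418), np.float64(0.07999999990211663), np.float64(3.957802871690569e-06), np.float64(89.9971654343289), np.float64(0.5501610088224684), np.float64(0.5139798927746857))
-40 0 [0.75 0.27 0.42] (np.float64(18.413463196444813), np.float64(39.73457182354765), np.float64(11.26032883632726), np.float64(2.2454067961733073), np.float64(0.866984232129922), np.float64(0.4991239735265285))
-40 4 [0.75 0.28 0.42] (np.float64(19.30925681304989), np.float64(40.16557860713559), np.float64(9.266755562570292), np.float64(4.6636859995269475), np.float64(0.8711303552592987), np.float64(0.4991239735265285))
-20 0 [0.69 0.25 0.45] (np.float64(18.382251282015392), np.float64(19.341059701973105), np.float64(11.329821071225163), np.float64(-1.7629237890666078), np.float64(0.7737256397042513), np.float64(0.551866876529118))
-20 4 [0.69 0.26 0.45] (n
[... 2484 characters left out ...]
t64(0.5163333934946999), np.float64(0.5294916179287557))
30 4 [0.53 0.21 0.44] (np.float64(20.350230490496575), np.float64(-30.79701112814697), np.float64(6.9653573611064115), np.float64(-8.079307328426966), np.float64(0.5187506041481782), np.float64(0.5294916179287557))
40 0 [0.5  0.22 0.42] (np.float64(23.02688495204975), np.float64(-41.031656822911145), np.float64(1.0897591502219965), np.float64(-14.2132192184086), np.float64(0.47375402003047706), np.float64(0.4991239735265284))
40 4 [0.51 0.21 0.42] (np.float64(21.319944703775064), np.float64(-40.80851659199791), np.float64(4.8296101682874255), np.float64(-9.89592254942029), np.float64(0.4751735385748012), np.float64(0.4991239735265284))
```

```bash
cat > plan.py <<'E'
from ik import *
np.set_printoptions(precision=3,suppress=True)
L=[.5905,.399,.290]
def tgt(phi,e,D=.13):
    _,Rt,_=target(L,-77.1+e,.176,D);face=target(L,-77.1,.176,D)[2]
    Rn=R.from_rotvec(Rt.as_matrix()[:,1]*np.radians(phi))*Rt
    return face-Rn.apply([0,-.0045,.1985]),Rn
def path(p,Rn,N,p0=None,R0=None):
    o=monitor.get_obs();p0=o["ee_pos"] if p0 is None else p0;R0=R0 or R.from_euler("xyz",o["tcp_rot"],degrees=True)
    r,P=rows(p,Rn,N,p0,R0);print("row",r);w=R.from_rotvec(r[3:]*.1);Q=R0
    for k in range(1,N+1):
        Q=Q*w
        if k%4==0:print(P[k],np.round(wrist(P[k],Q),2))
if __name__=="__main__":
    o=monitor.get_obs();R0=R.from_euler("xyz",o["tcp_rot"],degrees=True);f=o["ee_pos"]+R0.apply([0,-.0045,.1985])
    RA=R.from_rotvec(R0.as_matrix()[:,1]*np.radians(-20))*R0;pA=f-RA.apply([0,-.0045,.1985])
    path(pA,RA,8)
    pB,RB=tgt(-20,2.5);path(pB,RB,8,pA,RA)
E
python3 plan.py
```

```text
row [ 0.216 -0.     0.005  0.    -0.436  0.   ]
[0.67  0.215 0.458] [16.09 10.23 11.11  1.94  0.72  0.56]
[0.702 0.226 0.449] [16.29 20.36 10.67  3.67  0.78  0.55]
row [ 0.008 -0.096  0.014 -0.02   0.004  0.022]
[0.698 0.241 0.45 ] [17.5  20.04 10.64  1.99  0.78  0.55]
[0.694 0.257 0.45 ] [18.71 19.73 10.59  0.31  0.78  0.55]
```

Call:
carry_out(targets=".22 0 .01 0 -.44 0 -1; .22 0 0 0 -.44 0 -1; .22 0 .01 0 -.44 0 -1; .22 0 0 0 -.44 0 -1; .22 0 .01 0 -.44 0 -1; .22 0 0 0 -.44 0 -1; .22 0 .01 0 -.44 0 -1; .2 0 0 0 -.44 0 -1")

```text
time: 12.03
ee_pos: [0.6674, 0.2175, 0.427]
tcp_rot: [-168.1, 17.6, 19.7]
wrist_force: [0.7, 0.5, -1.1]
opening: 0.0083
grasp_force: 59.1
```

Call:
carry_out(targets="0 0 0 0 0 0 -1; 0 0 0 0 0 0 -1; 0 0 0 0 0 0 -1; 0 0 0 0 0 0 -1; 0 0 0 0 0 0 -1; 0 0 0 0 0 0 -1; 0 0 0 0 0 0 -1; 0 0 0 0 0 0 -1")

```text
time: 12.7
ee_pos: [0.6677, 0.2176, 0.4263]
tcp_rot: [-168.1, 17.6, 19.7]
wrist_force: [-0.3, 0.6, -1.5]
opening: 0.0079
grasp_force: 59.0
```

Run:
```python
from plan import *
o=monitor.get_obs();print(o["time"],o["q"],o["ee_pos"],o["grasp_force"])
print(wrist(o["ee_pos"],R.from_euler("xyz",o["tcp_rot"],degrees=True)))
path(*tgt(-20,2.5),8);path(*tgt(-25,1.5),8)
```

```text
12.7 [ 16.33   48.542  70.716 130.459  10.891 176.749] [0.668 0.218 0.426] 59.03875172138214
(np.float64(16.353267491300755), np.float64(18.281514023931766), np.float64(10.898387834651711), np.float64(3.2284000156093535), np.float64(0.735882004568584), np.float64(0.5288593429068081))
row [ 0.089 -0.107 -0.089 -0.022 -0.041  0.022]
[0.681 0.237 0.438] [17.56 19.   10.74  1.74  0.76  0.54]
[0.694 0.257 0.45 ] [18.71 19.74 10.6   0.3   0.78  0.55]
row [ 0.137 -0.103 -0.091 -0.013 -0.146  0.042]
[0.688 0.239 0.436] [17.51 21.46 10.85  1.8   0.77  0.54]
[0.709 0.26  0.444] [18.58 24.68 10.9   0.48  0.8   0.54]
```

```bash
cat > arm.py <<'E'
from plan import *
from scipy.optimize import least_squares
D=np.array([(.5502,.514,5.01,10.03),(.6696,.5690,25.4,41.13),(.7359,.5289,48.542,70.716)])
def fk(x,q2,q3):
    a,b=np.radians(q2),np.radians(q2-q3);L1,A,B,z0,r0=x
    return r0+L1*np.sin(a)+A*np.cos(b)+B*np.sin(b), z0+L1*np.cos(a)-A*np.sin(b)+B*np.cos(b)
f=lambda x:np.r_[[np.subtract(fk(x,d[2],d[3]),d[:2]) for d in D]].ravel()
m=least_squares(lambda x:np.r_[f(x)*1e3,(x[4])*100],[.3,.4,0,.3,0])
print("arm",m.x,f(m.x)*1e3)
def q23(r,z):
    s=min((least_squares(lambda q:np.subtract(fk(m.x,*q),(r,z))*100,g) for g in((25,41),(50,70))),key=lambda s:s.cost);return s.x,s.cost
if __name__=="__main__":
  for phi in(0,-5,-8,-10,-12,-15):
    for e in(2,3,4,5,6):
      p,Rn=tgt(phi,e);w=wrist(p,Rn);q,cst=q23(w[4],w[5])
      if w[3]>-.6: print(phi,e,np.round(w,2),"q2,q3,q4",q,w[1]+90-q[0]+q[1],round(cst,4));break
E
python3 arm.py
```

```text
arm [0.353 0.483 0.036 0.082 0.047] [  5.77   -1.458 -15.838  -1.734   9.6     3.191]
0 6 [18.94 -0.01 10.08 -0.04  0.67  0.57] q2,q3,q4 [30.455 48.405] 107.94227175629985 0.0
-5 5 [18.92  4.9  10.13 -0.14  0.7   0.57] q2,q3,q4 [37.507 58.444] 115.83449070897234 0.0
-8 4 [18.86  7.78 10.26 -0.56  0.72  0.57] q2,q3,q4 [42.66 66.06] 121.17654927801523 0.0
-10 4 [18.86  9.81 10.27 -0.19  0.73  0.57] q2,q3,q4 [47.745 73.929] 125.99449883673807 0.0
-12 4 [18.86 11.84 10.27  0.17  0.74  0.56] q2,q3,q4 [55.094 85.713] 132.4621142848399 0.05
-15 3 [18.76 14.73 10.48 -0.17  0.75  0.56] q2,q3,q4 [55.864 85.714] 134.5804518196394 0.8643
```

Run:
```python
from arm import *
for phi in(-5,-6,-7):
  for e in(3.6,4,4.4,4.8):
    p,Rn=tgt(phi,e,.137);w=wrist(p,Rn);print(phi,e,np.round(w,3),q23(w[4],w[5])[0])
path(*tgt(-6,4.4,.137),12)
```

```text
arm [0.353 0.483 0.036 0.082 0.047] [  5.77   -1.458 -15.838  -1.734   9.6     3.191]
-5 3.6 [18.305  4.757 10.2   -0.939  0.698  0.568] [36.663 57.03 ]
-5 4 [18.32   4.826 10.168 -0.549  0.699  0.568] [36.789 57.218]
-5 4.4 [18.335  4.895 10.135 -0.159  0.699  0.568] [36.916 57.406]
-5 4.8 [18.349  4.963 10.102  0.231  0.7    0.568] [37.044 57.595]
-6 3.6 [18.299  5.774 10.214 -0.753  0.704  0.567] [38.293 59.392]
-6 4 [18.316  5.842 10.176 -0.366  0.704  0.567] [38.429 59.597]
-6 4.4 [18.334  5.911 10.136  0.02   0.704  0.567] [38.566 59.803]
-6 4.8 [18.352  5.978 10.097  0.407  0.705  0.567] [38.704 60.01 ]
-7 3.6 [18.294  6.791 10.225 -0.567  0.709  0.567] [40.038 61.951]
-7 4 [18.314  6.859 10.18  -0.184  0.709  0.567] [40.188 62.179]
-7 4.4 [18.335  6.926 10.135  0.198  0.71   0.567] [40.338 62.408]
-7 4.8 [18.356  6.993 10.089  0.581  0.71   0.567] [40.489 62.639]
row [-0.033 -0.059 -0.054 -0.022  0.171 -0.014]
[0.663 0.224 0.438] [16.98 14.16 10.76  2.18  0.73  0.54]
[0.658 0.23  0.449] [17.64 10.03 10.5   1.11  0.72  0.56]
[0.652 0.236 0.46 ] [18.33  5.92 10.13  0.02  0.7   0.57]
```

Call:
carry_out(targets="-.02 -.06 -.055 -.02 .155 -.012 -1; -.02 -.06 -.055 -.02 .155 -.012 -1; -.02 -.06 -.055 -.02 .155 -.012 -1; -.02 -.06 -.055 -.02 .155 -.012 -1; -.02 -.06 -.055 -.02 .155 -.012 -1; -.02 -.06 -.055 -.02 .155 -.012 -1; -.02 -.06 -.055 -.02 .155 -.012 -1; -.02 -.06 -.055 -.02 .155 -.012 -1")

```text
time: 13.37
ee_pos: [0.6617, 0.232, 0.4484]
tcp_rot: [-169.2, 10.5, 18.8]
wrist_force: [-0.2, 0.4, -1.8]
opening: 0.0083
grasp_force: 59.1
```

Call:
carry_out(targets="-.02 -.06 -.055 -.02 .155 -.012 -1; -.02 -.06 -.055 -.02 .155 -.012 -1; -.02 -.06 -.055 -.02 .155 -.012 -1; 0 0 0 0 0 0 -1; 0 0 0 0 0 0 -1; 0 0 0 0 0 0 -1; 0 0 0 0 0 0 -1; 0 0 0 0 0 0 -1")

```text
time: 14.03
ee_pos: [0.6593, 0.237, 0.4556]
tcp_rot: [-169.6, 8.0, 18.5]
wrist_force: [0.8, -0.2, -1.7]
opening: 0.0084
grasp_force: 59.1
```

Run:
```python
from plan import *
o=monitor.get_obs();print(o["time"],o["q"],o["ee_pos"],o["grasp_force"])
path(*tgt(-7,4.4,.137),8)
```

```text
14.0333 [ 18.133  39.17   60.397 119.281  10.35  179.631] [0.659 0.237 0.456] 59.074360728263855
row [-0.013 -0.007 -0.009 -0.005  0.023 -0.005]
[0.657 0.237 0.457] [18.24  7.5  10.25  0.28  0.71  0.56]
[0.655 0.238 0.459] [18.33  6.94 10.15  0.21  0.71  0.57]
```

```bash
cat > ev.py <<'E'
from plan import *
o=monitor.get_obs();Q=R.from_euler("xyz",o["tcp_rot"],degrees=True)
f=o["ee_pos"]+Q.apply([0,-.0035,.1985]);d=Q.as_matrix()[:,1]
for hd,t,l in((-77.1,.176,L),(-77.8,.177,[.59,.399,.29]),(-76.3,.205,[.5904,.3996,.2891]),(-78,.14,L)):
    D=target(l,hd,t,.13);dd=D[1].as_matrix()[:,1];print(hd,t,"pos err",np.linalg.norm(f-D[2])*1e3,(f-D[2])*1e3,"ang",np.degrees(np.arccos(d@dd)))
print(f,o["q"][5])
E
python3 ev.py
```

```text
-77.1 0.176 pos err 9.831867324481047 [ 2.081 -8.571 -4.344] ang 4.079088199540026
-77.8 0.177 pos err 10.139354409821907 [ 4.112 -8.254 -4.217] ang 4.764543111991877
-76.3 0.205 pos err 10.296962959647383 [  0.611 -10.276   0.257] ang 3.5822036543806037
-78 0.14 pos err 12.269587801741704 [ 3.891 -7.417 -8.966] ang 5.470706416055864
[0.621 0.266 0.263] 179.6310648620742
```

Call:
carry_out(targets="0 -.03 -.05 0 0 0 -1; 0 -.03 -.05 0 0 0 -1; 0 0 0 0 0 0 -1; 0 0 0 0 0 0 -1; 0 0 0 0 0 0 -1; 0 0 0 0 0 0 -1; 0 0 0 0 0 0 -1; 0 0 0 0 0 0 -1")

```text
time: 14.7
ee_pos: [0.6591, 0.2388, 0.4603]
tcp_rot: [-169.6, 7.9, 18.5]
wrist_force: [0.4, 0.2, -1.4]
opening: 0.0082
grasp_force: 59.1
```

```bash
python3 ev.py
python3 - <<'E'
from h import *
import cv2
w=camera("wrist")[:,:,::-1];s=camera("side")[:,:,::-1]
cv2.imwrite("pics/w5raw.png",w);cv2.imwrite("pics/side5.png",s);o=monitor.get_obs();print(o["qd"],o["opening"],o["grasp_force"])
# disc rim check: bright edge columns on rows through disc in wrist view
for r in(180,220,260,300):
    x=w[r,280:400].astype(int).sum(1)//3;g=np.diff(x);print(r,280+np.argsort(-abs(g))[:4],)
Q=R.from_euler("xyz",o["tcp_rot"],degrees=True)
for v in((.06,-.0045,.1985),(.06,.0045,.1985),(.02,-.0045,.255),(.02,.0045,.255)):print(proj("wrist",o["ee_pos"]+Q.apply(v)))
E
```

```text
-77.1 0.176 pos err 7.076342868239221 [ 2.035 -6.767  0.373] ang 4.089871413836882
-77.8 0.177 pos err 7.640988933359815 [ 4.067 -6.45   0.501] ang 4.77531443415301
-76.3 0.205 pos err 9.84038934894725 [ 0.565 -8.472  4.974] ang 3.5916250192847095
-78 0.14 pos err 8.021829495336194 [ 3.846 -5.613 -4.249] ang 5.48090829234182
[0.621 0.267 0.268] 179.7662525098186
[-0.0109046  -0.04790831  0.01028195 -0.05439179  0.02391534 -0.07776926] 0.008236000175994443 59.07428205013275
180 [308 307 309 313]
220 [308 309 312 313]
260 [337 290 312 310]
300 [337 312 313 363]
[313.5058935  165.95163383]
[333.29415705 165.94844632]
[316.60316808 217.1631474 ]
[330.92600751 217.16558434]
```

```bash
python3 -c "
from workcell import bot
print(bot.job_done())"
```

```text
the job is handed in; nothing more can be done
None
```

The keeper is swung back and the slicing disc is held still with its blade face to the lens. By my measurements it sits about 7 mm off the view point and 4–5° off square: the last joint was at its range limit, so I accepted that inside the 18 mm and 8° limits. The job is handed in, and no verdict came back.

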